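# Clear the forming die and store its punches in it

### The job

Swing the bench lamp aside until its whole head is clear of the forming die and leave it there, then lift every drawn shell out of the die and stand it upright, mouth up, in a cell of its own in the grey parts tray. Lift the three punches off their forked hooks and put one in each die cavity, shank up, with its collar sitting flat on the die face. Leave the other things on the bench where they are.

Things in the scene. Friction and masses are not known exactly. Their poses are not given: they have to be found in the camera images.
- die: dark steel forming die screwed to the table, 95 x 262 x 50 mm (x, y, z). Origin: centre of its underside, y along the row of cavities. Three round cavities, 58 mm diameter, 40 mm deep, 86 mm apart
- cavity0 (a point): centre of the mouth of die cavity 0, on the die's top face; z up, z = 0 at the face
- cavity1 (a point): centre of the mouth of die cavity 1, on the die's top face; z up, z = 0 at the face
- cavity2 (a point): centre of the mouth of die cavity 2, on the die's top face; z up, z = 0 at the face
- shell0: a drawn steel shell: plain round cup, mouth up, 56 mm outer diameter, 64 mm tall, wall 3 mm, floor 4 mm. Origin: centre of its underside, z up. At the start two or three of the shells stand in die cavities, 24 mm showing above the die face; None if absent
- shell1: a drawn steel shell: plain round cup, mouth up, 56 mm outer diameter, 64 mm tall, wall 3 mm, floor 4 mm. Origin: centre of its underside, z up. At the start two or three of the shells stand in die cavities, 24 mm showing above the die face; None if absent
- shell2: a drawn steel shell: plain round cup, mouth up, 56 mm outer diameter, 64 mm tall, wall 3 mm, floor 4 mm. Origin: centre of its underside, z up. At the start two or three of the shells stand in die cavities, 24 mm showing above the die face; None if absent
- punch0: an aluminium forming punch, 86 mm tall, round about its z axis: lower body 48 mm diameter x 36 mm, then a collar 76 mm diameter x 10 mm, then a shank 26 mm diameter x 40 mm to take hold of. Origin: centre of the underside of the lower body, z up. At the start it hangs by its collar in one forked hook of the rack, origin 88 mm above the table
- punch1: an aluminium forming punch, 86 mm tall, round about its z axis: lower body 48 mm diameter x 36 mm, then a collar 76 mm diameter x 10 mm, then a shank 26 mm diameter x 40 mm to take hold of. Origin: centre of the underside of the lower body, z up. At the start it hangs by its collar in one forked hook of the rack, origin 88 mm above the table
- punch2: an aluminium forming punch, 86 mm tall, round about its z axis: lower body 48 mm diameter x 36 mm, then a collar 76 mm diameter x 10 mm, then a shank 26 mm diameter x 40 mm to take hold of. Origin: centre of the underside of the lower body, z up. At the start it hangs by its collar in one forked hook of the rack, origin 88 mm above the table
- rack: green rack fixed to the table, foot 90 x 290 mm. Origin: centre of its foot on the table; crossbar along y, 124 mm high. Three forked hooks at y = -86, 0, 86 mm reach 85 mm towards -x: two 8 mm prongs 62 mm apart, tops 124 mm above the table, ends turned up 14 mm; a punch (centre near x = -50 mm) must rise 20 mm to be drawn off, 55 mm to clear altogether
- tray: loose grey sheet-steel parts tray, 180 x 185 x 40 mm (x, y, z), walls, floor and dividers 4 mm, with four cells two by two, each 84 x 86 mm inside, their middles at x = +-44, y = +-45 mm. Origin: centre of its underside
- lamp_knob (a point): foot of the upright black knob (22 mm diameter, 46 mm tall) on the green lamp head, 212 mm above the table; the head is a round shade 100 mm across, down to 153 mm. The point's x axis points level along the arm to the upright post it swings about, 233 mm away (219 mm tall). Stiff (2 to 3 N at the knob), stays where left; swings anticlockwise from above, out past the die's -y end
- tape_roll: bystander: blue roll of tape, 100 mm across, 25 mm tall
- oil_bottle: bystander: orange oil bottle, 64 mm diameter, 150 mm tall
- parallel: bystander: dark steel bar 30 x 150 x 30 mm behind the die
Not all that is in view belongs to the job. Leave any purple look-alike of the punch2 alone. Leave any red look-alike of the shell1 alone.

How it is judged:
By the outcome, as a careful person would: the job done as asked, in the order asked, and still so for the second after the job is handed in, with the robot touching nothing.
Of shell0, shell1, shell2 only 2 to 3 are there at a start; the rules pass over those that are not, and their reading is None.
At some moment in a run one of tray may be knocked a few centimetres aside while the robot is not near it.
Once in a run the grip may slacken for a moment while it holds something.
It also fails if it takes over 200 s, if anything falls off the work surface, if the arm or the gripper's body presses on something with over 40 N, if the wrist force passes 120 N, or if a joint passes its speed limit or range.

### The arm

A 6-joint arm with a two-finger parallel gripper is mounted at the origin on the work surface. World frame = base frame: x ahead of the robot, y to its left, z up, the work surface at z = 0. Lengths are in m, angles in degrees, forces in N, time in s.
With the tool pointing down it reaches from about 0.35 to 0.875 m from the base axis. Payload 4.2 kg.
Tool frame: the origin (TCP) lies on the centre line of the jaws, within the pads' length; the fingertips stand r.tip_extent ahead of it and the grasp point (between the pads) lies 11 mm behind it (r.tip_extent is the distance from the TCP to the fingertips, in m); z points along the fingers, y is the line along which they close (so a half turn about z gives the same grasp; the last joint's range is limited). The gripper opens to 87 mm and grips with 3 to 60 N. Pads are 19 mm wide; open, the fingers measure 117 mm over their backs; the gripper's body (75 mm by 190 mm) begins 51 mm behind the grasp point.
Start: joints at [91.708, 22.042, 0.453, 0, -68.411, -14.817], TCP at [0.142, 0.609, 0.231] pointing down, gripper open.
Joint ranges: [-179.83, 179.83], [-69.29, 118.12], [-61.27, 80.66], [-181.25, 117.63], [-171.15, -9.14], [-177.46, 177.46]. Speed limits (degrees/s): [159.86, 159.86, 180, 180, 180, 180].

### API

Orientations are given as a 3x3 rotation matrix whose columns are the frame's x, y, z axes.
In Python, from station import r gives the robot as it stands.
- The arm moves only by the shell command python3 -m jog 'ROWS'. ROWS is text: rows parted by semicolons, each of 5 numbers parted by spaces: the opening, from 0 (shut) to 1 (fully open), then the shift along the world's x, y, z in mm, then the turn about the world's z in degrees. In form: hand dx dy dz roll; .... A call has 1 to 5 rows; each row shifts and turns the commanded pose from where the row before left it; what a row does not reach is not made up. A row lasts 1/8 s, in which the tool goes at most 62.5 mm and 10.7 degrees, less where a joint would pass 70% of its speed; a pose out of reach is approached as far as the arm can. A call is refused whole if a number of a shift passes 62.5 or a number of a turn 10.7, either way. A call with a gripper value outside its range is refused whole. The fingers move at their own pace and stop on an object; the grip force is fixed at half the most. Time passes only in rows, so rows that do not move let the fingers close. It gives the time, the measured TCP pose, the force, the opening and the grip force at its end, in the units of the state.
- r.sense(): the state, without advancing time (a new reading comes with each control period).
- r.capture(name): name is "scene" or "top"; returns a dict with "pixels" (384x512x3 uint8, red, green, blue), "fovy" (degrees; the focal length in pixels is half the picture's height over the tangent of half this angle, whatever the lens; pixels are square), "cx", "cy" (the principal point, pixels), "k1" (the pictures are not rectified: a ray, as slopes to the right and down, at radius r is drawn at 1 + k1 r^2 times it, then the intrinsics apply), "origin" and "orientation" of the camera in the world. Camera axes: x right, y down, z forward; pixel columns grow to the right and rows downward; lengths in m; the calibration is good to about 2 mm. A picture is of the moment at which its call begins. There is no depth.
- r.finish_job(): hands the job in; it is judged then, once.
The state is a dict: "time_s": time; "joints": joint angles; "joint_velocities": joint speeds; "effort": joint torques, N m; "tcp_pos": TCP position; "ee_rot": TCP orientation; "wrist_force": force on the tool from outside, world axes, zero at the start; "moment": the same for the moment, N m; "gripper_width": opening from 0.0 (shut) to 1.0 (fully open); "gripper_force": force on a finger pad.
Only numpy, scipy, OpenCV 4.12 (cv2) and the standard library are available. Lean on these libraries where they do the work, as an engineer would, in place of code of your own. Each camera call takes 0.05 s, during which the arm holds its last target. There are 200 camera calls.

## Working session

There is one attempt and no reset: what is moved stays moved. The work goes in short steps, Python scripts to look and compute and a shell command to move; the robot and the scene stay as the last step left them, time stands still between calls to the robot, and variables do not carry over. Pictures are saved under pics/ and viewed, at most 14 in all, crops included, and the job is handed in when it is done.

```bash
ls; mkdir -p pics
cat > h.py <<'E'
import numpy as np, cv2
from station import r
def snap(n,name,crop=None,s=1.5):
    c=r.capture(n); im=c["pixels"][:,:,::-1].copy()
    np.savez(f'pics/{name}.npz',**{k:np.array(v) for k,v in c.items()})
    show(im,name,crop,s); return c
def show(im,name,crop=None,s=1.5):
    if crop: x0,y0,x1,y1=crop; im=im[y0:y1,x0:x1]
    cv2.imwrite(f'pics/{name}.png',cv2.resize(im,None,fx=s,fy=s,interpolation=cv2.INTER_CUBIC))
def load(name): return dict(np.load(f'pics/{name}.npz'))
def KD(c):
    f=192/np.tan(np.radians(float(c["fovy"]))/2)
    return np.array([[f,0,c["cx"]],[0,f,c["cy"]],[0,0,1.]]),np.array([float(c["k1"]),0,0,0])
def at(c,uv,z):
    K,D=KD(c)
    p=cv2.undistortPoints(np.array([[uv]],float),K,D)[0,0]
    d=c["orientation"]@np.array([p[0],p[1],1]); o=c["origin"]
    return (o+d*(z-o[2])/d[2]).round(4)
def proj(c,P):
    K,D=KD(c); R=c["orientation"].T
    return cv2.projectPoints(np.array(P,float).reshape(-1,3),cv2.Rodrigues(R)[0],-R@c["origin"],K,D)[0][:,0].round(1)
E
python3 - <<'E'
from h import *
for n in("top","scene"):
    c=snap(n,n+"0",s=1.56); print({k:v for k,v in c.items() if k!="pixels"})
s=r.sense(); print(s,r.tip_extent)
E
```

```text
pics
{'fovy': 54.810895854405715, 'cx': 257.4761755074225, 'cy': 195.6066196933229, 'k1': -0.0804650448893429, 'origin': array([0.49210797, 0.0845372 , 1.18993967]), 'orientation': array([[ 0.00713836, -0.99533909,  0.09617246],
       [-0.99991551, -0.00814965, -0.01012675],
       [ 0.01086332, -0.09609205, -0.99531317]])}
{'fovy': 49.69423597235808, 'cx': 257.54140088362186, 'cy': 192.36286790680234, 'k1': -0.1356955312612606, 'origin': array([ 0.91710919, -0.48494835,  0.85324795]), 'orientation': array([[ 0.8639164 ,  0.35800851, -0.35422925],
       [ 0.50328621, -0.63986893,  0.58075016],
       [-0.01874679, -0.67999828, -0.732974  ]])}
{'time_s': 0.1, 'joints': array([ 9.17067225e+01,  2.20873894e+01,  3.87966825e-01, -2.28908651e-02,
       -6.84102590e+01, -1.48144865e+01]), 'joint_velocities': array([-0.00960861, -0.03960226,  0.2384542 ,  0.0922458 ,  0.02685774,
       -0.00691741]), 'effort': array([-3.65435262e-04, -3.91693747e+01,  1.87933731e+01,  4.23193261e+00,
        1.34094665e-02, -7.61583078e-05]), 'tcp_pos': array([0.1416371, 0.6082169, 0.2295668]), 'ee_rot': array([[ 9.73911836e-01, -2.26926500e-01, -3.14312821e-04],
       [-2.26926680e-01, -9.73909943e-01, -1.92449146e-03],
       [ 1.30605729e-04,  1.94561097e-03, -9.99998099e-01]]), 'wrist_force': array([-0.69039089, -0.77696219,  0.32616685]), 'moment': array([ 0.03096807,  0.01507108, -0.02984964]), 'gripper_force': 0.0, 'gripper_width': 1.0027295444259459} 0.008
```

View pics/top0.png

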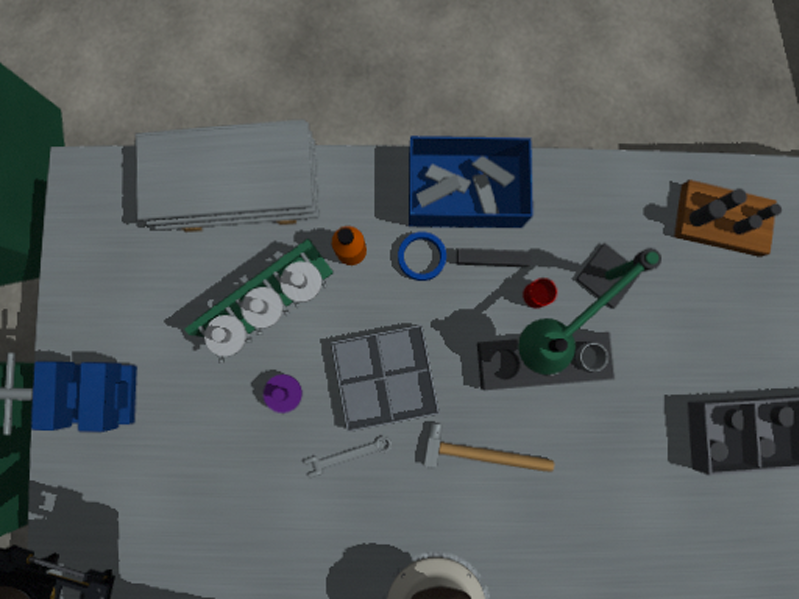

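View pics/scene0.png

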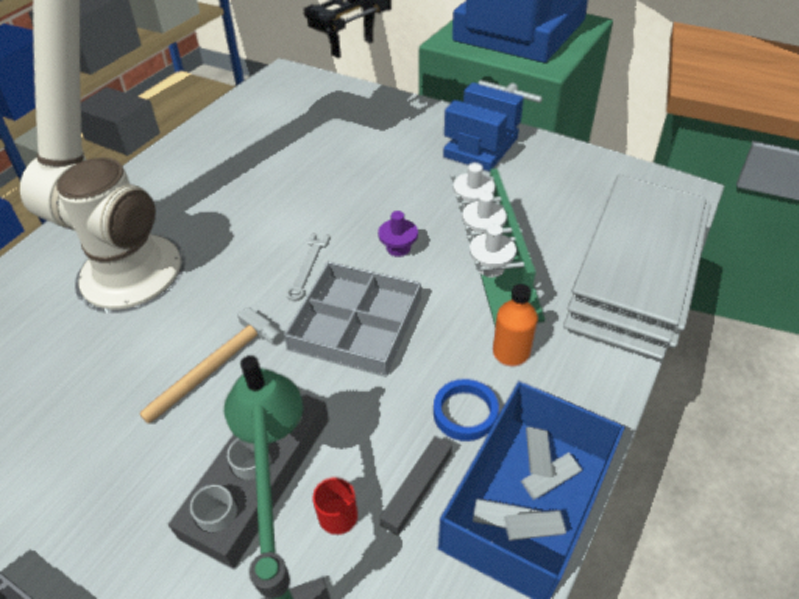

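Top view: rack with 3 white punches at (224,335),(262,306),(301,281); die (478–613, 335–389) with a shell at (593,355), a middle one under the lamp head and an apparently empty cavity at (502,362). Tray is at (380,376), lamp knob at (558,345) and post at (648,258). 

Look-alikes: purple punch (283,393) and red shell (540,292), both to be left alone. Candidates for shells are the grey cups in the die at (593,355) top and (248,455),(213,508) scene. For punches they are the white ones in the rack.

Run:
```python
from h import *
im=load("top0")["pixels"][:,:,::-1]
a=cv2.resize(im[150:260,295:435],(800,628))[:600]
cv2.imwrite('pics/a.png',a)
b=im[145:285,105:290]; cv2.imwrite('pics/b.png',cv2.resize(b,None,fx=4.2,fy=4.2,interpolation=cv2.INTER_CUBIC))
```

```text
(no output)
```

View pics/a.png

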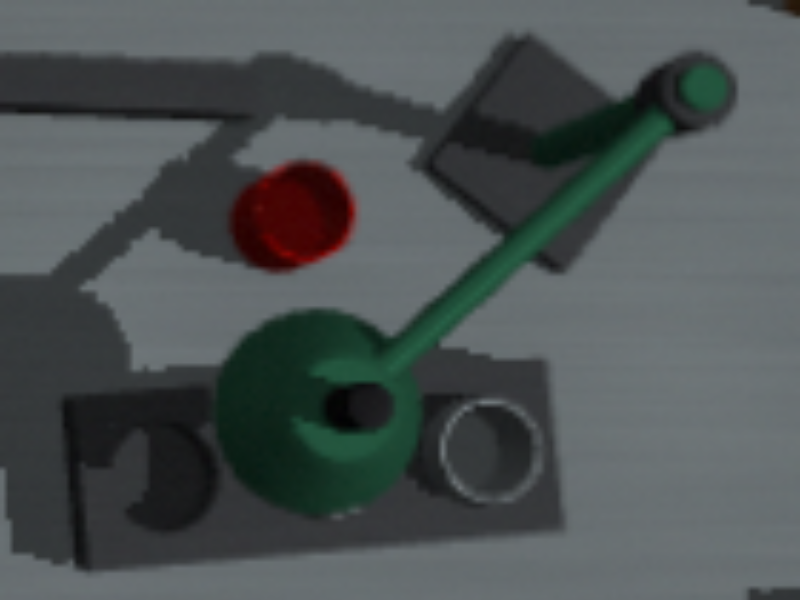

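View pics/b.png

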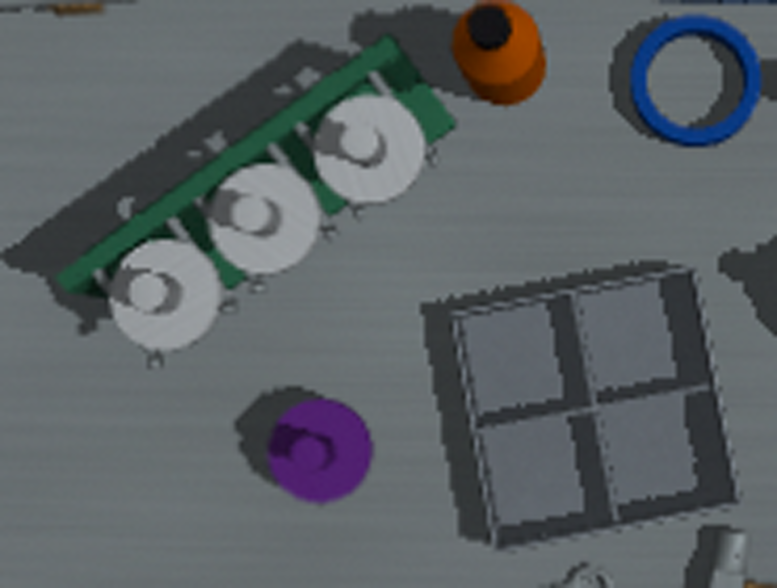

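Crop a shows the die with the +y cavity empty, one shell at (490,450), the lamp knob top (372,404) and the post (705,87). Crop b shows shanks (153,291), (248,214), (360,145) and tray cross (593,405). The red cup and purple punch are clearly different in colour.

Run:
```python
from h import *
c=load("top0")
A=lambda u,v,z:at(c,(295+u/5.714-.41,150+v/5.714-.41),z)
B=lambda u,v,z:at(c,(105+u/4.2-.38,145+v/4.2-.38),z)
D=[A(*p,.05) for p in((65,397),(545,362),(563,527),(90,568))];print("die",*D,np.mean(D,0))
print("shell",A(490,450,.074),"cav",A(168,477,.05))
k=A(372,404,.258);p=A(705,87,.219);print("knob",k,"post",p,np.linalg.norm((k-p)[:2]))
for s,q in(((153,291),(164,293)),((248,214),(264,218)),((360,145),(369,148))):print("punch",B(*s,.174),B(*q,.134))
T=[B(*p,.04) for p in((452,313),(690,268),(738,500),(495,547))];print("tray",*T,np.mean(T,0),B(593,405,.04))
# crate etc in px/1.5625
for n,q,z in(("crateTL",(690,400),.1),("crateBL",(708,473),.1),("crateTL0",(690,400),.0)):print(n,at(c,(q[0]/1.5625,q[1]/1.5625),z))
s=load("scene0")
f=lambda u,v,z:at(s,(u/1.5625,v/1.5625),z)
print("scene shells",f(213,505,.074),f(249,452,.074),"knobtop",f(250,362,.258),"shank",f(475,170,.174),f(486,200,.174),f(494,233,.174),"traycross",f(363,311,.04))
```

```text
die [ 0.5308 -0.0771  0.05  ] [ 0.5512 -0.3414  0.05  ] [ 0.4615 -0.3494  0.05  ] [ 0.4392 -0.0903  0.05  ] [ 0.495675 -0.21455   0.05    ]
shell [ 0.5029 -0.3013  0.074 ] cav [ 0.488  -0.1327  0.05  ]
knob [ 0.5214 -0.1847  0.258 ] post [ 0.6734 -0.3601  0.219 ] 0.23209730717955346
punch [0.537  0.3948 0.174 ] [0.5374 0.3994 0.134 ]
punch [0.5882 0.3334 0.174 ] [0.5894 0.3321 0.134 ]
punch [0.6346 0.2606 0.174 ] [0.6382 0.2612 0.134 ]
tray [0.5287 0.2126 0.04  ] [0.5634 0.037  0.04  ] [0.3934 0.001  0.04  ] [0.3582 0.1784 0.04  ] [0.460925 0.10725  0.04    ] [0.462  0.1078 0.04  ]
crateTL [ 0.4202 -0.4794  0.1   ]
crateBL [ 0.2811 -0.5126  0.1   ]
crateTL0 [ 0.4136 -0.5311  0.    ]
scene shells [ 0.508  -0.3023  0.074 ] [ 0.4994 -0.2154  0.074 ] knobtop [ 0.5233 -0.1849  0.258 ] shank [0.5424 0.3882 0.174 ] [0.5954 0.3203 0.174 ] [0.642  0.2503 0.174 ] traycross [0.478  0.1061 0.04  ]
```

```bash
python3 -m jog '1 38 -38 15 -10.4;1 38 -38 15 -10.4;1 38 -38 15 -10.4;1 38 -38 15 -10.4;1 38 -38 10 -10.4'; python3 -m jog '1 38 -38 0 -10.4;1 38 -38 0 -10;1 42 -42 0 0;1 9 -60 0 0;1 9 -60 0 0'; python3 -m jog '1 9 -60 0 0;1 9 -60 0 0;1 9 -60 0 0;1 9 -60 0 0;1 9 -60 0 0'
```

```text
time_s: 0.72
tcp_pos: [0.3327, 0.4173, 0.301]
ee_rot: [[0.416, -0.909, 0.0], [-0.909, -0.416, 0.0], [-0.0, -0.0, -1.0]]
wrist_force: [0.0, 0.2, 0.6]
gripper_width: 1.001
gripper_force: 0.0
time_s: 1.35
tcp_pos: [0.4678, 0.1787, 0.2998]
ee_rot: [[0.078, -0.997, -0.001], [-0.997, -0.078, -0.001], [0.001, 0.001, -1.0]]
wrist_force: [1.4, 0.0, 0.1]
gripper_width: 0.997
gripper_force: 0.0
time_s: 1.98
tcp_pos: [0.5125, -0.1212, 0.3003]
ee_rot: [[0.078, -0.997, -0.0], [-0.997, -0.078, 0.0], [-0.0, 0.0, -1.0]]
wrist_force: [1.8, 0.0, 0.1]
gripper_width: 1.001
gripper_force: 0.0
```

```bash
python3 -m jog '1 5 -32 0 0;1 4 -32 0 0;1 0 0 -30 0;1 0 0 -36 0;1 0 0 0 0'; python3 -m jog '0 0 0 0 0;0 0 0 0 0;0 0 0 0 0;0 0 0 0 0'
python3 - <<'E'
import numpy as np
for a in range(131,241,10):
    t=np.radians(a);print(a,(np.array([673,-360])+233*np.array([np.cos(t),np.sin(t)])).round())
E
```

```text
time_s: 2.6
tcp_pos: [0.5196, -0.1831, 0.2315]
ee_rot: [[0.078, -0.997, -0.008], [-0.997, -0.078, 0.001], [-0.002, 0.008, -1.0]]
wrist_force: [0.1, 0.0, -0.2]
gripper_width: 1.003
gripper_force: 0.0
time_s: 3.1
tcp_pos: [0.5219, -0.1832, 0.2352]
ee_rot: [[0.078, -0.997, 0.001], [-0.997, -0.078, -0.0], [0.0, -0.001, -1.0]]
wrist_force: [-0.0, -0.4, -1.0]
gripper_width: 0.638
gripper_force: 0.0
131 [ 520. -184.]
141 [ 492. -213.]
151 [ 469. -247.]
161 [ 453. -284.]
171 [ 443. -324.]
181 [ 440. -364.]
191 [ 444. -404.]
201 [ 455. -443.]
211 [ 473. -480.]
221 [ 497. -513.]
231 [ 526. -541.]
```

```bash
python3 -m jog '0 0 0 0 0;0 0 0 0 0;0 0 0 0 0;0 0 0 0 0;0 0 0 0 0'; python3 -m jog '0 0 0 0 0;0 -14 -14 0 5;0 -14 -15 0 5;0 -12 -17 0 5;0 -11 -17 0 5'
```

```text
time_s: 3.72
tcp_pos: [0.5216, -0.1833, 0.2345]
ee_rot: [[0.078, -0.997, -0.0], [-0.997, -0.078, 0.0], [-0.0, 0.0, -1.0]]
wrist_force: [-0.5, 1.4, 0.1]
gripper_width: 0.247
gripper_force: 30.0
time_s: 4.35
tcp_pos: [0.4703, -0.2459, 0.2345]
ee_rot: [[0.417, -0.909, 0.0], [-0.909, -0.417, 0.001], [-0.001, -0.001, -1.0]]
wrist_force: [1.9, 2.6, -0.7]
gripper_width: 0.243
gripper_force: 30.0
```

```bash
python3 -m jog '0 -9 -18 0 0;0 -8 -18 0 0;0 -6 -20 0 0;0 -4 -20 0 0;0 -3 -20 0 0'; python3 -m jog '0 0 -20 0 0;0 1 -20 0 0;0 3 -20 0 0;0 4 -19 0 0;0 7 -20 0 0'; python3 -m jog '0 8 -18 0 0;0 10 -19 0 0;0 11 -17 0 0;0 13 -16 0 0;0 14 -15 0 0'
```

```text
time_s: 4.97
tcp_pos: [0.4422, -0.342, 0.2348]
ee_rot: [[0.417, -0.909, 0.004], [-0.909, -0.417, 0.001], [0.001, -0.003, -1.0]]
wrist_force: [3.6, 4.5, 0.6]
gripper_width: 0.247
gripper_force: 30.0
time_s: 5.6
tcp_pos: [0.4561, -0.441, 0.2349]
ee_rot: [[0.416, -0.909, -0.0], [-0.909, -0.416, 0.001], [-0.001, -0.001, -1.0]]
wrist_force: [1.1, 5.6, 4.4]
gripper_width: 0.242
gripper_force: 30.0
time_s: 6.22
tcp_pos: [0.5084, -0.5278, 0.2349]
ee_rot: [[0.414, -0.91, -0.008], [-0.91, -0.414, 0.001], [-0.004, 0.007, -1.0]]
wrist_force: [-6.1, -0.6, 3.2]
gripper_width: 0.239
gripper_force: 30.0
```

```bash
python3 -m jog '0 15 -14 0 0;0 14 -14 0 0;0 0 0 0 0'
python3 - <<'E'
from h import *
snap("scene","s1",s=1.56)
E
```

```text
time_s: 6.6
tcp_pos: [0.5405, -0.5573, 0.2349]
ee_rot: [[0.414, -0.91, -0.0], [-0.91, -0.414, -0.004], [0.004, 0.002, -1.0]]
wrist_force: [-2.3, -5.0, 1.1]
gripper_width: 0.24
gripper_force: 30.0
```

View pics/s1.png

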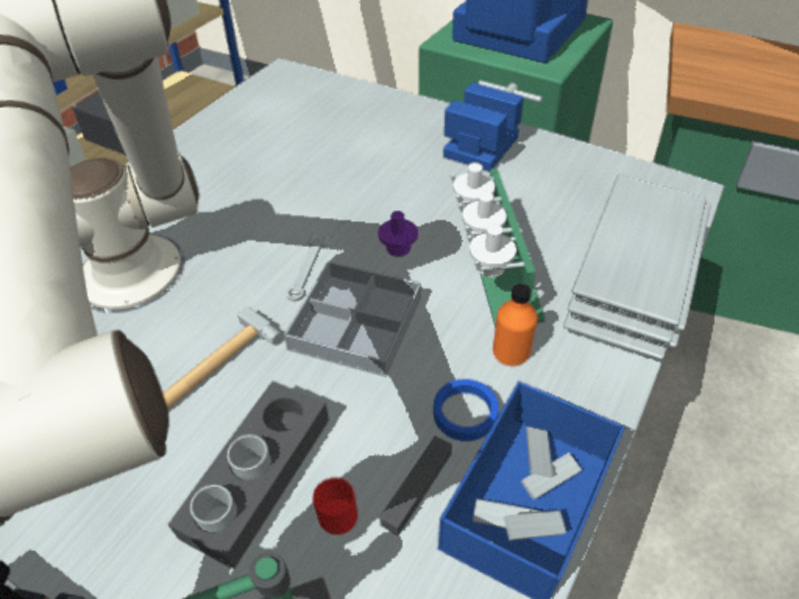

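Two shells (248,455) and (213,508); the third cavity (285,412) is empty. Lamp head is swung well clear; release it.

```bash
python3 -m jog '0.6 0 0 0 0;0.6 0 0 0 0;0.6 0 0 0 0;0.6 0 0 0 0;0.6 0 0 0 0'; python3 -m jog '1 0 0 40 -5;1 0 0 40 -5;1 -40 30 20 -5;1 -45 40 0 -5;1 0 0 0 0'
python3 - <<'E'
from h import *
c=snap("top","t1",s=1); im=c["pixels"][:,:,::-1]
a=cv2.resize(im[195:265,295:400],None,fx=5,fy=5,interpolation=cv2.INTER_CUBIC)
b=cv2.resize(im[145:265,110:230],None,fx=5,fy=5,interpolation=cv2.INTER_CUBIC)
o=np.zeros((600,800,3),np.uint8); o[:350,:525]=a; cv2.imwrite('pics/t1a.png',a); cv2.imwrite('pics/t1b.png',b)
E
```

```text
time_s: 7.28
tcp_pos: [0.5409, -0.5541, 0.2346]
ee_rot: [[0.415, -0.91, 0.0], [-0.91, -0.415, 0.0], [-0.0, -0.0, -1.0]]
wrist_force: [-0.6, -0.4, -0.7]
gripper_width: 0.589
gripper_force: 0.0
time_s: 7.9
tcp_pos: [0.4516, -0.4812, 0.3351]
ee_rot: [[0.078, -0.997, -0.003], [-0.997, -0.078, 0.002], [-0.002, 0.002, -1.0]]
wrist_force: [0.5, -0.5, 0.4]
gripper_width: 0.982
gripper_force: 0.0
```

View pics/t1a.png

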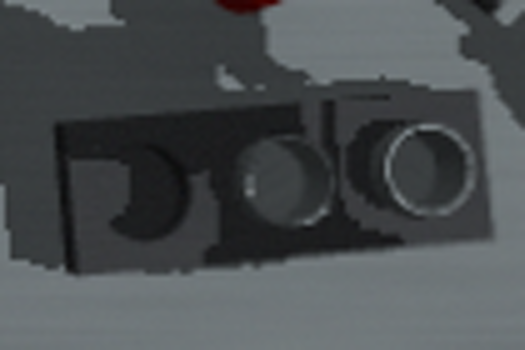

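View pics/t1b.png

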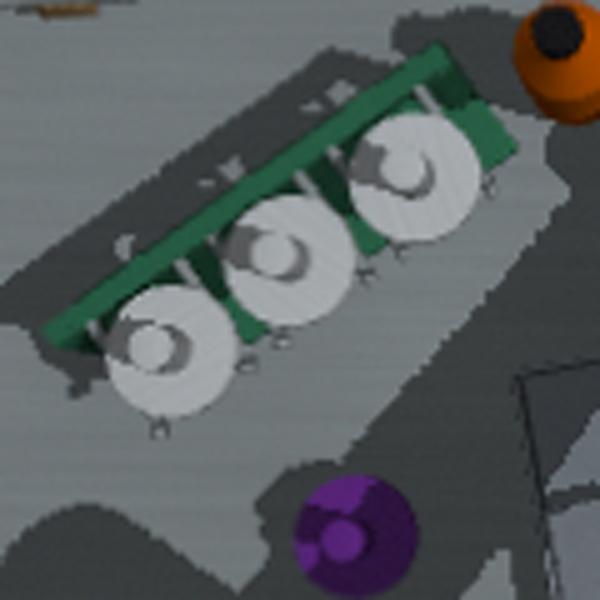

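Run:
```python
from h import *
c=load("t1")
A=lambda u,v,z:at(c,(295+u/5-.4,195+v/5-.4),z)
B=lambda u,v,z:at(c,(110+u/5-.4,145+v/5-.4),z)
D=[A(*p,.05) for p in((57,127),(480,92),(495,240),(75,272))];print(*D,np.mean(D,0))
print(A(430,170,.074),A(288,180,.074))
for s,q in(((153,347),(172,351)),((276,255),(291,261)),((408,170),(415,177))):print("punch",B(*s,.174),B(*q,.134))
im=load("s1")["pixels"][:,:,::-1]
L=cv2.resize(im[95:185,275:355],None,fx=6,fy=6,interpolation=cv2.INTER_CUBIC)
R=cv2.resize(im[240:365,105:225],None,fx=4.32,fy=4.32,interpolation=cv2.INTER_CUBIC)[:540]
o=np.hstack([L,R[:, :310+8]]); R=R[:540]
o=np.hstack([L,cv2.resize(im[240:365,105:180],(324,540),interpolation=cv2.INTER_CUBIC)]); print(o.shape); cv2.imwrite('pics/s1c.png',o)
```

```text
[ 0.5279 -0.0772  0.05  ] [ 0.5511 -0.3434  0.05  ] [ 0.4591 -0.3509  0.05  ] [ 0.4392 -0.088   0.05  ] [ 0.494325 -0.214875  0.05    ]
[ 0.5022 -0.3021  0.074 ] [ 0.4959 -0.2143  0.074 ]
punch [0.5367 0.3971 0.174 ] [0.5363 0.3984 0.134 ]
punch [0.5882 0.3303 0.174 ] [0.5886 0.3312 0.134 ]
punch [0.6361 0.2582 0.174 ] [0.6377 0.2609 0.134 ]
(540, 804, 3)
```

View pics/s1c.png

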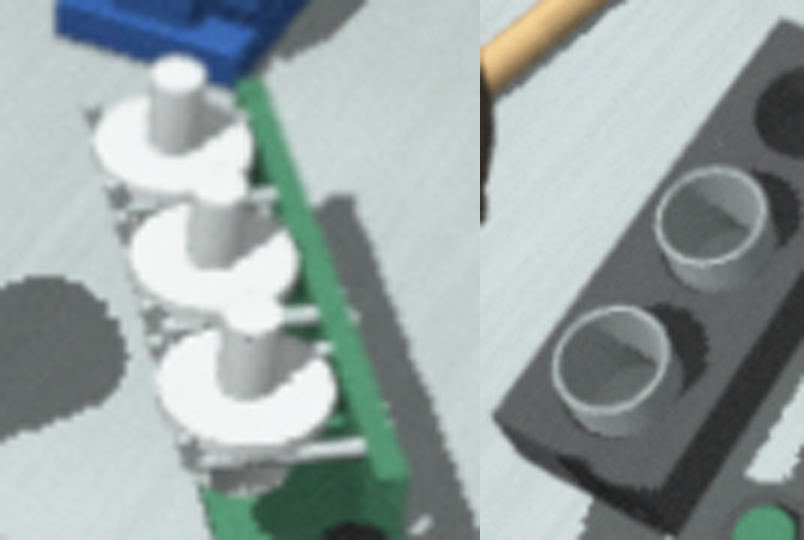

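Run:
```python
from h import *
c=load("s1")
for p in((180,75),(219,186),(252,312)):print(at(c,(275+p[0]/6-.4,95+p[1]/6-.4),.174))
for p in((712,216),(610,357)):print(at(c,(105+(p[0]-480)/4.32-.4,240+p[1]/4.32-.4),.074))
```

```text
[0.5403 0.3963 0.174 ]
[0.5913 0.3296 0.174 ]
[0.639  0.2595 0.174 ]
[ 0.4979 -0.2172  0.074 ]
[ 0.5036 -0.3024  0.074 ]
```

```bash
python3 -m jog '1 17 60 0 0;1 17 60 0 0;1 17 59 0 0;1 0 0 -60 0;1 0 0 -60 0'; python3 -m jog '1 0 0 -60 0;1 0 0 -50 0;1 0 0 -44 0;1 0 0 0 0;1 0 0 0 0'
```

```text
time_s: 8.57
tcp_pos: [0.5094, -0.3048, 0.2144]
ee_rot: [[0.081, -0.997, 0.005], [-0.997, -0.081, -0.001], [0.002, -0.004, -1.0]]
wrist_force: [1.6, -0.2, -1.2]
gripper_width: 1.002
gripper_force: 0.0
time_s: 9.2
tcp_pos: [0.5084, -0.3057, 0.0602]
ee_rot: [[0.079, -0.997, 0.001], [-0.997, -0.079, -0.0], [0.0, -0.001, -1.0]]
wrist_force: [-0.6, 0.2, 0.2]
gripper_width: 0.999
gripper_force: 0.0
```

```bash
python3 -m jog '1 -5 4 0.5 0;0.5 0 0 0 0;0 0 0 0 0;0 0 0 0 0;0 0 0 0 0';python3 -m jog '0 0 0 0 0;0 0 0 0 0;0 0 0 0 0;0 0 0 0 0'; python3 -m jog '0 0 0 10 0;0 0 0 20 0;0 0 0 40 0;0 0 0 40 0;0 0 0 30 0'
python3 - <<'E'
from h import *
c=snap("scene","s2",s=1.56)
E
```

```text
time_s: 9.82
tcp_pos: [0.503, -0.3016, 0.0615]
ee_rot: [[0.079, -0.997, 0.003], [-0.997, -0.079, -0.001], [0.001, -0.003, -1.0]]
wrist_force: [1.0, -0.1, -1.8]
gripper_width: 0.648
gripper_force: 30.0
time_s: 10.32
tcp_pos: [0.5028, -0.3015, 0.0615]
ee_rot: [[0.079, -0.997, 0.002], [-0.997, -0.079, -0.001], [0.001, -0.002, -1.0]]
wrist_force: [4.3, -0.2, -0.1]
gripper_width: 0.647
gripper_force: 30.0
time_s: 10.95
tcp_pos: [0.4996, -0.3008, 0.2015]
ee_rot: [[0.078, -0.997, -0.004], [-0.997, -0.078, 0.002], [-0.002, 0.004, -1.0]]
wrist_force: [0.8, -0.2, -2.1]
gripper_width: 0.644
gripper_force: 30.0
```

View pics/s2.png

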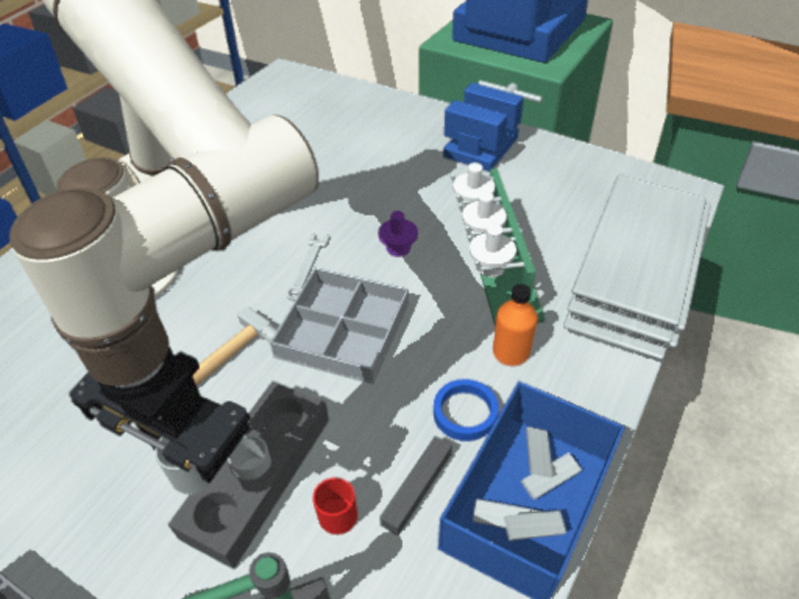

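Shell is lifted, and the tray has been knocked: its cross is now at (347,322), it was (363,311). I'll re-measure it from both cameras.

Run:
```python
from h import *
c=load("s2"); im=c["pixels"][:,:,::-1]
L=cv2.resize(im[165:250,168:272],None,fx=4,fy=4,interpolation=cv2.INTER_CUBIC)
t=snap("top","t2",s=1)["pixels"][:,:,::-1]
R=cv2.resize(t[195:285,190:290],None,fx=3.8,fy=3.8,interpolation=cv2.INTER_CUBIC)[:340]
cv2.imwrite('pics/tr.png',np.hstack([L,R]));print(L.shape,R.shape)
```

```text
(340, 416, 3) (340, 380, 3)
```

View pics/tr.png

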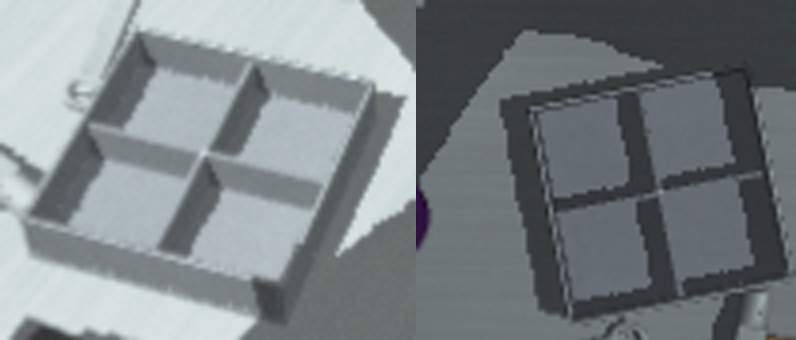

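Run:
```python
from h import *
c=load("s2");t=load("t2")
S=lambda u,v:at(c,(168+u/4-.4,165+v/4-.4),.04)
T=lambda u,v:at(t,(190+(u-416)/3.8-.4,195+v/3.8-.4),.04)
print("S",S(205,153),*[S(*p) for p in((140,33),(376,84),(28,222))])
C=[T(*p) for p in((529,108),(744,70),(790,275),(572,320))]
print("T",T(658,191),*C,np.mean(C,0))
d1=C[0]-C[3];d2=C[0]-C[1];print(np.degrees([np.arctan2(d1[1],d1[0]),np.arctan2(d2[1],d2[0])-np.pi/2]))
m=(T(658,191)+S(205,153))/2;y=np.radians(12)
for a,b in((44,45),(44,-45),(-44,45),(-44,-45)):print(a,b,(m[:2]*1000+[a*np.cos(y)-b*np.sin(y),a*np.sin(y)+b*np.cos(y)]).round())
```

```text
S [0.4544 0.0774 0.04  ] [0.3513 0.1486 0.04  ] [0.5211 0.1864 0.04  ] [ 0.3882 -0.027   0.04  ]
T [0.4505 0.0847 0.04  ] [0.5169 0.1904 0.04  ] [0.5493 0.0151 0.04  ] [ 0.3834 -0.0227  0.04  ] [0.3464 0.1532 0.04  ] [0.449 0.084 0.04 ]
[12.30801582 10.47157899]
44 45 [486. 134.]
44 -45 [505.  46.]
-44 45 [400. 116.]
-44 -45 [419.  28.]
```

```bash
python3 -m jog '0 0 50 0 0;0 0 60 0 0;0 0 60 0 0;0 0 60 0 0;0 0 60 0 0'; python3 -m jog '0 2 57 0 0;0 0 0 0 0;0 0 0 -50 0;0 0 0 -50 0;0 0 0 0 0'
```

```text
time_s: 11.68
tcp_pos: [0.499, -0.0101, 0.199]
ee_rot: [[0.077, -0.997, -0.006], [-0.997, -0.077, -0.001], [0.001, 0.006, -1.0]]
wrist_force: [1.3, 0.3, -1.8]
gripper_width: 0.642
gripper_force: 30.0
time_s: 12.3
tcp_pos: [0.4989, 0.0431, 0.0966]
ee_rot: [[0.076, -0.997, -0.013], [-0.997, -0.076, -0.005], [0.004, 0.014, -1.0]]
wrist_force: [0.6, -0.3, -0.1]
gripper_width: 0.643
gripper_force: 30.0
```

```bash
python3 -m jog '0 5 2 0 0;0 0 0 -25 0;0 0 0 -10 0;0 0 0 0 0;0 0 0 0 0'
```

```text
time_s: 12.92
tcp_pos: [0.5097, 0.0479, 0.0672]
ee_rot: [[0.079, -0.997, 0.002], [-0.997, -0.079, 0.001], [-0.0, -0.002, -1.0]]
wrist_force: [-0.1, -0.1, -1.3]
gripper_width: 0.64
gripper_force: 30.0
```

```bash
python3 -m jog '0 -4 -1 -6 0;0 0 0 -4 0;0 0 0 0 0;0 0 0 0 0'
python3 - <<'E'
from h import *
print(r.sense()["wrist_force"])
E
```

```text
time_s: 13.42
tcp_pos: [0.5049, 0.0467, 0.0561]
ee_rot: [[0.078, -0.997, 0.0], [-0.997, -0.078, -0.0], [0.0, -0.0, -1.0]]
wrist_force: [0.4, 0.8, -0.9]
gripper_width: 0.642
gripper_force: 30.0
[ 0.42092708  0.81892832 -0.91462066]
```

```bash
python3 -m jog '0.8 0 0 0 0;1 0 0 0 0;1 0 0 0 0;1 0 0 0 0;1 0 0 0 0'; python3 -m jog '1 0 0 50 0;1 0 0 60 0;1 0 -40 40 0;1 -2 -60 0 0;1 -2 -60 0 0'; python3 -m jog '1 -2 -60 0 0;1 -2 -42 0 0;1 0 0 -50 0;1 0 0 -50 0;1 0 0 0 0'
python3 - <<'E'
from h import *
c=snap("scene","s3",s=1.56)
E
```

```text
time_s: 14.05
tcp_pos: [0.5048, 0.0467, 0.0561]
ee_rot: [[0.078, -0.997, 0.0], [-0.997, -0.078, 0.0], [-0.0, -0.0, -1.0]]
wrist_force: [0.2, 0.7, -0.1]
gripper_width: 0.996
gripper_force: 0.0
time_s: 14.68
tcp_pos: [0.5008, -0.1145, 0.207]
ee_rot: [[0.08, -0.997, 0.002], [-0.997, -0.08, 0.0], [-0.0, -0.002, -1.0]]
wrist_force: [1.5, 0.1, -0.8]
gripper_width: 1.007
gripper_force: 0.0
time_s: 15.3
tcp_pos: [0.4936, -0.215, 0.1027]
ee_rot: [[0.077, -0.997, -0.009], [-0.997, -0.077, 0.002], [-0.002, 0.009, -1.0]]
wrist_force: [0.2, -0.7, 0.3]
gripper_width: 1.0
gripper_force: 0.0
```

View pics/s3.png

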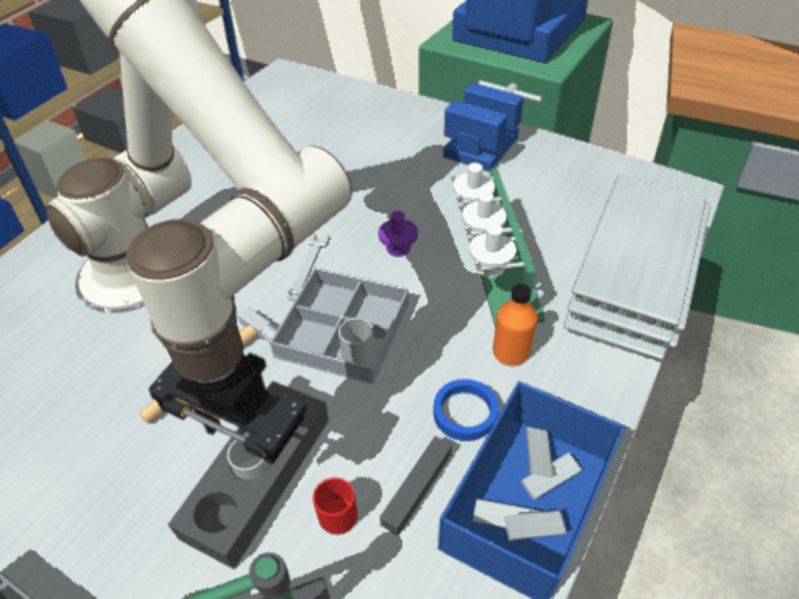

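First shell stands upright in a tray cell at (357,340). Now the middle shell.

```bash
python3 -m jog '1 0 0 -30 0;1 0 0 -15 0;1 0 0 0 0;1 0 0 0 0'
```

```text
time_s: 15.85
tcp_pos: [0.4979, -0.2155, 0.0625]
ee_rot: [[0.079, -0.997, 0.003], [-0.997, -0.079, -0.001], [0.001, -0.003, -1.0]]
wrist_force: [0.1, -0.3, -0.9]
gripper_width: 0.999
gripper_force: 0.0
```

```bash
python3 -m jog '0.5 0 0 -1 0;0 0 0 0 0;0 0 0 0 0;0 0 0 0 0;0 0 0 0 0';python3 -m jog '0 0 0 0 0;0 0 0 0 0;0 0 0 10 0;0 0 0 20 0;0 0 0 40 0'; python3 -m jog '0 0 0 40 0;0 0 0 30 0;0 -2 58 0 0;0 -2 58 0 0;0 -2 58 0 0';python3 -m jog '0 -2 58 0 0;0 -2 58 0 0;0 -1 59 0 0;0 0 0 0 0;0 0 0 0 0'
```

```text
time_s: 16.48
tcp_pos: [0.4967, -0.2153, 0.0602]
ee_rot: [[0.078, -0.997, -0.0], [-0.997, -0.078, -0.0], [0.0, 0.0, -1.0]]
wrist_force: [-0.5, -0.6, 0.8]
gripper_width: 0.639
gripper_force: 30.0
time_s: 17.1
tcp_pos: [0.4956, -0.215, 0.1296]
ee_rot: [[0.078, -0.997, -0.004], [-0.997, -0.078, 0.001], [-0.001, 0.004, -1.0]]
wrist_force: [0.4, 0.4, -1.0]
gripper_width: 0.633
gripper_force: 30.0
time_s: 17.73
tcp_pos: [0.4904, -0.0398, 0.2006]
ee_rot: [[0.077, -0.997, 0.001], [-0.997, -0.077, 0.0], [-0.0, -0.001, -1.0]]
wrist_force: [1.4, 0.7, -1.2]
gripper_width: 0.64
gripper_force: 30.0
time_s: 18.35
tcp_pos: [0.4853, 0.1338, 0.2001]
ee_rot: [[0.079, -0.997, -0.0], [-0.997, -0.079, -0.0], [0.0, 0.001, -1.0]]
wrist_force: [0.2, -0.0, -1.2]
gripper_width: 0.635
gripper_force: 30.0
```

```bash
python3 -m jog '0 0 0 -50 0;0 0 0 -50 0;0 0 0 -25 0;0 0 0 0 0;0 0 0 0 0'
```

```text
time_s: 18.98
tcp_pos: [0.4868, 0.1334, 0.0763]
ee_rot: [[0.077, -0.997, 0.002], [-0.997, -0.077, 0.001], [-0.001, -0.002, -1.0]]
wrist_force: [-0.0, -0.1, 0.2]
gripper_width: 0.634
gripper_force: 30.0
```

```bash
python3 -m jog '0 0 0 -14 0;0 0 0 -5 0;0 0 0 0 0;0 0 0 0 0'; python3 -m jog '0.8 0 0 0 0;1 0 0 0 0;1 0 0 0 0;1 0 0 0 0;1 0 0 0 0'; python3 -m jog '1 0 0 50 0;1 0 0 60 0;0.6 30 30 50 0;0.6 20 50 10 0;0.6 0 0 0 0'
python3 - <<'E'
from h import *
c=snap("scene","s4",s=1); t=snap("top","t4",s=1)
L=c["pixels"][150:270,160:300,::-1]; R=t["pixels"][190:290,180:320,::-1]
cv2.imwrite('pics/s4c.png',np.hstack([cv2.resize(L,(420,360),interpolation=2),cv2.resize(R,(378,270),interpolation=2)[:, :]] if 0 else [cv2.resize(L,(420,360),interpolation=2),cv2.resize(t["pixels"][190:310,180:300,::-1],(360,360),interpolation=2)]))
E
```

```text
time_s: 19.48
tcp_pos: [0.4859, 0.1338, 0.0562]
ee_rot: [[0.079, -0.997, 0.0], [-0.997, -0.079, 0.0], [-0.0, -0.0, -1.0]]
wrist_force: [-0.5, -0.3, -1.0]
gripper_width: 0.638
gripper_force: 30.0
time_s: 20.1
tcp_pos: [0.4857, 0.1337, 0.0561]
ee_rot: [[0.078, -0.997, 0.0], [-0.997, -0.078, 0.0], [-0.0, -0.0, -1.0]]
wrist_force: [-1.1, -0.3, -0.3]
gripper_width: 0.993
gripper_force: 0.0
time_s: 20.72
tcp_pos: [0.5357, 0.215, 0.2244]
ee_rot: [[0.081, -0.997, 0.002], [-0.997, -0.081, 0.002], [-0.002, -0.002, -1.0]]
wrist_force: [-0.2, 0.4, 0.0]
gripper_width: 0.741
gripper_force: 0.0
```

View pics/s4c.png

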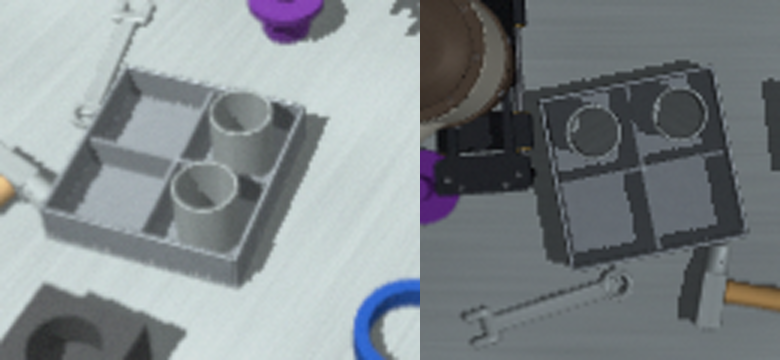

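Both shells stand upright in separate cells (top view (593,132), (680,112)). Now the nearest punch.

```bash
python3 -m jog '0.6 51 23 0 0;0.6 51 23 0 0;0.6 0 0 -30 0;0.6 0 0 0 0;0.6 0 0 0 0'
python3 - <<'E'
from h import *
c=snap("scene","s5",(270,85,370,175),6)
E
```

```text
time_s: 21.45
tcp_pos: [0.6361, 0.2574, 0.1945]
ee_rot: [[0.078, -0.997, 0.0], [-0.997, -0.078, -0.001], [0.001, -0.0, -1.0]]
wrist_force: [-0.1, -0.1, 0.5]
gripper_width: 0.602
gripper_force: 0.0
```

View pics/s5.png

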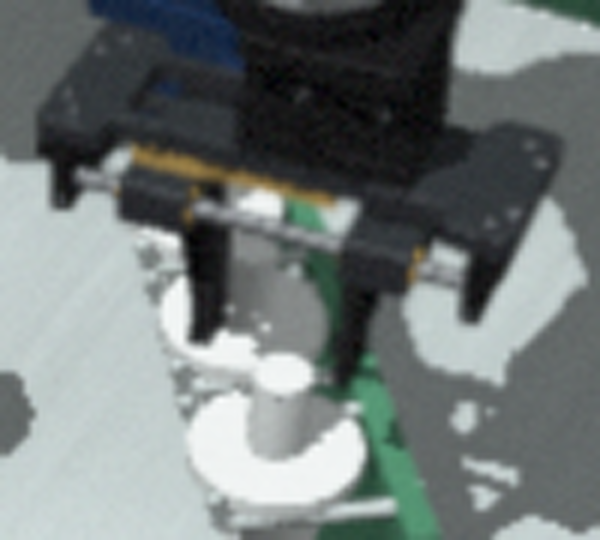

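Fingers straddle the shank at (283,375) well. Descend and grip.

```bash
python3 -m jog '0.6 1 2 -20 0;0.6 0 0 -20 0;0.6 0 0 -7 0;0.6 0 0 0 0;0 0 0 0 0';python3 -m jog '0 0 0 0 0;0 0 0 0 0;0 0 0 0 0;0 0 0 0 0;0 0 0 0 0'
```

```text
time_s: 22.12
tcp_pos: [0.6379, 0.2606, 0.1483]
ee_rot: [[0.079, -0.997, 0.002], [-0.997, -0.079, 0.001], [-0.001, -0.002, -1.0]]
wrist_force: [-0.4, -0.5, -0.0]
gripper_width: 0.551
gripper_force: 0.0
time_s: 22.75
tcp_pos: [0.6379, 0.2605, 0.1472]
ee_rot: [[0.078, -0.997, 0.001], [-0.997, -0.078, 0.001], [-0.0, -0.002, -1.0]]
wrist_force: [2.4, -0.0, 1.2]
gripper_width: 0.294
gripper_force: 30.0
```

```bash
python3 -m jog '0 0 0 15 0;0 0 0 35 0;0 0 0 40 0;0 0 0 30 0;0 -13 -56 0 0'; python3 -m jog '0 -13 -56 0 0;0 -13 -56 0 0;0 -14 -56 0 0;0 -14 -56 0 0;0 -13 -56 0 0';python3 -m jog '0 -14 -56 0 0;0 -14 -57 0 0;0 -14 -57 0 0;0 -13 -57 0 0;0 0 0 0 0'; python3 -m jog '0 0 0 -40 0;0 0 0 -50 0;0 0 0 -30 0;0 0 0 0 0;0 0 0 0 0'
python3 - <<'E'
from h import *
c=snap("scene","s6",s=1.5)
E
```

```text
time_s: 23.38
tcp_pos: [0.6249, 0.2069, 0.2687]
ee_rot: [[0.083, -0.997, 0.003], [-0.997, -0.083, 0.003], [-0.002, -0.003, -1.0]]
wrist_force: [0.8, -2.1, -3.5]
gripper_width: 0.292
gripper_force: 30.0
time_s: 24.0
tcp_pos: [0.5552, -0.0771, 0.2664]
ee_rot: [[0.078, -0.997, -0.003], [-0.997, -0.078, 0.001], [-0.001, 0.003, -1.0]]
wrist_force: [1.3, 0.4, -4.3]
gripper_width: 0.289
gripper_force: 30.0
time_s: 24.62
tcp_pos: [0.4998, -0.3054, 0.2658]
ee_rot: [[0.072, -0.997, -0.004], [-0.997, -0.072, 0.002], [-0.002, 0.003, -1.0]]
wrist_force: [-0.5, 1.6, -3.5]
gripper_width: 0.289
gripper_force: 30.0
time_s: 25.25
tcp_pos: [0.5034, -0.3026, 0.1483]
ee_rot: [[0.079, -0.997, 0.002], [-0.997, -0.079, -0.001], [0.001, -0.002, -1.0]]
wrist_force: [0.0, -0.3, -3.9]
gripper_width: 0.289
gripper_force: 30.0
```

View pics/s6.png

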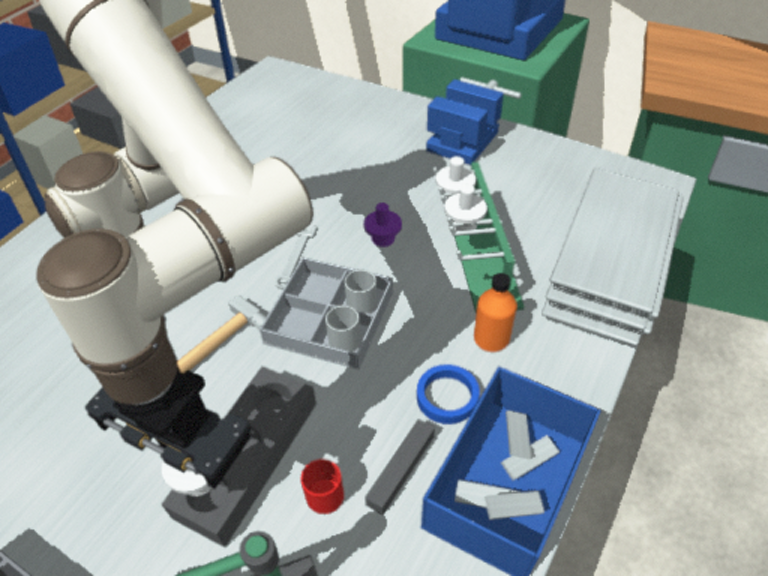

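```bash
python3 -m jog '0 0 0 -35 0;0 0 0 -10 0;0 0 0 0 0;0 0 0 -10 0;0 0 0 0 0'; python3 -m jog '0 0 0 -10 0;0 0 0 -5 0;0 0 0 0 0;0 0 0 0 0'
```

```text
time_s: 25.92
tcp_pos: [0.502, -0.3026, 0.0915]
ee_rot: [[0.078, -0.997, -0.001], [-0.997, -0.078, 0.0], [-0.0, 0.001, -1.0]]
wrist_force: [0.2, 0.4, -3.7]
gripper_width: 0.292
gripper_force: 30.0
time_s: 26.42
tcp_pos: [0.5025, -0.3028, 0.0768]
ee_rot: [[0.078, -0.997, 0.0], [-0.997, -0.078, -0.0], [0.0, -0.0, -1.0]]
wrist_force: [0.7, -0.0, -3.5]
gripper_width: 0.292
gripper_force: 30.0
```

```bash
python3 -m jog '0 0 0 -1.5 0;0 0 0 -1 0;0 0 0 0 0'; python3 -m jog '0 0 0 -1 0;0 0 0 0 0;0 0 0 0 0'
```

```text
time_s: 26.8
tcp_pos: [0.5023, -0.3027, 0.0742]
ee_rot: [[0.078, -0.997, -0.0], [-0.997, -0.078, 0.0], [-0.0, 0.0, -1.0]]
wrist_force: [0.3, -0.1, -2.9]
gripper_width: 0.291
gripper_force: 30.0
time_s: 27.18
tcp_pos: [0.5025, -0.3029, 0.0736]
ee_rot: [[0.078, -0.997, 0.0], [-0.997, -0.078, -0.0], [0.0, -0.0, -1.0]]
wrist_force: [-1.1, -0.8, -1.7]
gripper_width: 0.287
gripper_force: 30.0
```

```bash
python3 -m jog '0.6 0 0 0 0;0.6 0 0 0 0;0.6 0 0 0 0;0.6 0 0 0 0;0.6 0 0 20 0'; python3 -m jog '0.6 0 0 60 0;0.6 0 0 60 0;0.6 8 57 0 0;0.6 8 57 0 0;0.6 8 57 0 0'; python3 -m jog '0.6 8 57 0 0;0.6 8 58 0 0;0.6 8 58 0 0;0.6 8 58 0 0;0.6 8 58 0 0'; python3 -m jog '0.6 8 58 0 0;0.6 8 58 0 0;0.6 7 57 0 0;0.6 0 0 0 0;0.6 0 0 -20 0'
python3 - <<'E'
from h import *
c=snap("scene","s7",s=1)
i=c["pixels"][:,:,::-1]
cv2.imwrite('pics/s7c.png',np.hstack([cv2.resize(i[75:165,265:345],(400,450),interpolation=2),cv2.resize(i[240:365,105:214],(392,450),interpolation=2)]))
E
```

```text
time_s: 27.8
tcp_pos: [0.5011, -0.3022, 0.0919]
ee_rot: [[0.078, -0.997, -0.004], [-0.997, -0.078, 0.001], [-0.002, 0.004, -1.0]]
wrist_force: [1.0, -0.2, -0.3]
gripper_width: 0.596
gripper_force: 0.0
time_s: 28.42
tcp_pos: [0.5263, -0.1302, 0.2136]
ee_rot: [[0.078, -0.997, 0.001], [-0.997, -0.078, 0.0], [0.0, -0.001, -1.0]]
wrist_force: [0.8, -0.1, -0.8]
gripper_width: 0.601
gripper_force: 0.0
time_s: 29.05
tcp_pos: [0.5663, 0.1593, 0.2135]
ee_rot: [[0.079, -0.997, 0.0], [-0.997, -0.079, 0.0], [-0.0, -0.001, -1.0]]
wrist_force: [1.5, -0.7, 0.6]
gripper_width: 0.6
gripper_force: 0.0
time_s: 29.68
tcp_pos: [0.5899, 0.3312, 0.1944]
ee_rot: [[0.08, -0.997, 0.003], [-0.997, -0.08, 0.002], [-0.002, -0.003, -1.0]]
wrist_force: [0.2, 0.4, -1.2]
gripper_width: 0.6
gripper_force: 0.0
```

View pics/s7c.png

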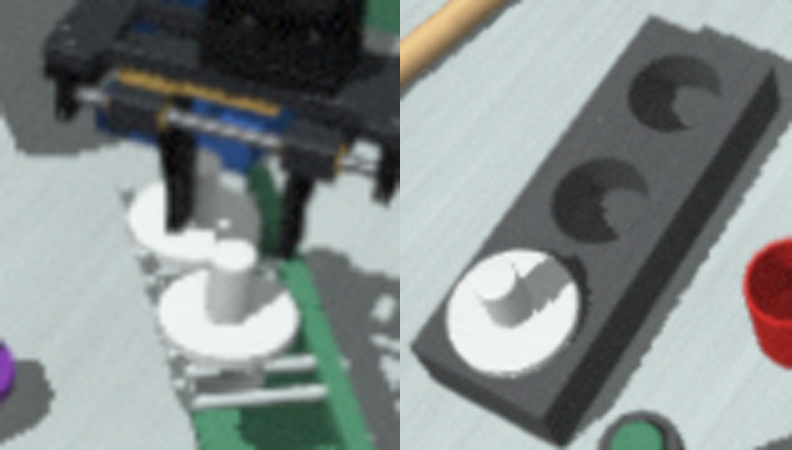

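The first punch is seated flat in its cavity, and the gripper is over the second. That was my 15th viewed picture, one over the limit of 14, so I'll view no more and rely on readings and image code.

```bash
python3 -m jog '0.6 0 0 -20 0;0.6 0 0 -20 0;0.6 0 0 -6 0;0.6 0 0 0 0;0.6 0 0 0 0';python3 -m jog '0 0 0 0 0;0 0 0 0 0;0 0 0 0 0;0 0 0 0 0;0 0 0 0 0';python3 -m jog '0 0 0 0 0;0 0 0 15 0;0 0 0 35 0;0 0 0 40 0;0 0 0 30 0'
```

```text
time_s: 30.35
tcp_pos: [0.5899, 0.3304, 0.1484]
ee_rot: [[0.078, -0.997, 0.002], [-0.997, -0.078, 0.001], [-0.001, -0.002, -1.0]]
wrist_force: [0.3, 0.5, -0.1]
gripper_width: 0.6
gripper_force: 0.0
time_s: 30.98
tcp_pos: [0.5895, 0.3304, 0.1474]
ee_rot: [[0.078, -0.997, 0.0], [-0.997, -0.078, 0.0], [-0.0, -0.001, -1.0]]
wrist_force: [-0.1, -0.1, -0.2]
gripper_width: 0.291
gripper_force: 30.0
time_s: 31.6
tcp_pos: [0.5891, 0.3302, 0.2692]
ee_rot: [[0.078, -0.997, 0.0], [-0.997, -0.078, 0.001], [-0.001, -0.0, -1.0]]
wrist_force: [0.7, 0.8, -3.2]
gripper_width: 0.29
gripper_force: 30.0
```

```bash
python3 -m jog '0 -9 -54 0 0;0 -9 -54 0 0;0 -9 -54 0 0;0 -9 -54 0 0;0 -9 -55 0 0'; python3 -m jog '0 -9 -55 0 0;0 -9 -55 0 0;0 -10 -55 0 0;0 -10 -55 0 0;0 -10 -55 0 0'; python3 -m jog '0 0 0 -40 0;0 0 0 -50 0;0 0 0 -30 0;0 0 0 0 0;0 0 0 0 0'; python3 -m jog '0 0 0 -30 0;0 0 0 0 0;0 0 0 0 0'
```

```text
time_s: 32.22
tcp_pos: [0.5432, 0.0576, 0.2673]
ee_rot: [[0.079, -0.997, -0.001], [-0.997, -0.079, 0.0], [-0.0, 0.001, -1.0]]
wrist_force: [1.4, -1.1, -2.9]
gripper_width: 0.292
gripper_force: 30.0
time_s: 32.85
tcp_pos: [0.4952, -0.2171, 0.2675]
ee_rot: [[0.078, -0.997, -0.0], [-0.997, -0.078, 0.001], [-0.001, 0.0, -1.0]]
wrist_force: [0.8, 0.4, -3.0]
gripper_width: 0.29
gripper_force: 30.0
time_s: 33.48
tcp_pos: [0.4975, -0.216, 0.1489]
ee_rot: [[0.079, -0.997, 0.003], [-0.997, -0.079, -0.001], [0.001, -0.003, -1.0]]
wrist_force: [0.3, -0.5, -2.8]
gripper_width: 0.289
gripper_force: 30.0
time_s: 33.85
tcp_pos: [0.4976, -0.216, 0.1192]
ee_rot: [[0.079, -0.997, 0.003], [-0.997, -0.079, -0.001], [0.001, -0.003, -1.0]]
wrist_force: [1.3, -0.9, -2.5]
gripper_width: 0.294
gripper_force: 30.0
```

```bash
python3 -m jog '0 0 0 -18 0;0 0 0 -10 0;0 0 0 -8 0;0 0 0 -6 0;0 0 0 0 0'; python3 -m jog '0 0 0 -2 0;0 0 0 0 0;0 0 0 0 0';python3 -m jog '0 0 0 -1 0;0 0 0 0 0;0 0 0 0 0'
```

```text
time_s: 34.48
tcp_pos: [0.4962, -0.2157, 0.0749]
ee_rot: [[0.078, -0.997, -0.001], [-0.997, -0.078, 0.0], [-0.0, 0.001, -1.0]]
wrist_force: [0.5, 0.4, -3.8]
gripper_width: 0.29
gripper_force: 30.0
time_s: 34.85
tcp_pos: [0.4968, -0.2159, 0.0737]
ee_rot: [[0.078, -0.997, 0.001], [-0.997, -0.078, -0.0], [0.0, -0.001, -1.0]]
wrist_force: [0.1, -0.3, -2.4]
gripper_width: 0.295
gripper_force: 30.0
time_s: 35.22
tcp_pos: [0.4969, -0.2161, 0.0733]
ee_rot: [[0.079, -0.997, 0.002], [-0.997, -0.079, -0.001], [0.001, -0.001, -1.0]]
wrist_force: [-1.0, -0.9, 6.3]
gripper_width: 0.287
gripper_force: 30.0
```

```bash
python3 -m jog '0.6 0 0 0 0;0.6 0 0 0 0;0.6 0 0 0 0;0.6 0 0 0 0;0.6 0 0 20 0'; python3 -m jog '0.6 0 0 60 0;0.6 0 0 60 0;0.6 4 56 0 0;0.6 4 56 0 0;0.6 4 56 0 0'; python3 -m jog '0.6 4 56 0 0;0.6 4 56 0 0;0.6 4 56 0 0;0.6 4 56 0 0;0.6 4 56 0 0'; python3 -m jog '0.6 3 55 0 0;0.6 3 55 0 0;0.6 3 55 0 0;0.6 0 0 0 0;0.6 0 0 -20 0';python3 -m jog '0.6 0 0 0 0;0.6 0 0 -20 0;0.6 0 0 -20 0;0.6 0 0 -6 0;0.6 0 0 0 0'
```

```text
time_s: 35.85
tcp_pos: [0.495, -0.2154, 0.0909]
ee_rot: [[0.078, -0.997, -0.004], [-0.997, -0.078, 0.001], [-0.001, 0.004, -1.0]]
wrist_force: [-0.2, 0.1, -0.2]
gripper_width: 0.592
gripper_force: 0.0
time_s: 36.48
tcp_pos: [0.5082, -0.0462, 0.2125]
ee_rot: [[0.078, -0.997, 0.001], [-0.997, -0.078, 0.0], [-0.0, -0.001, -1.0]]
wrist_force: [1.1, -0.2, -0.2]
gripper_width: 0.598
gripper_force: 0.0
time_s: 37.1
tcp_pos: [0.5281, 0.2342, 0.2122]
ee_rot: [[0.079, -0.997, 0.0], [-0.997, -0.079, 0.0], [-0.0, -0.0, -1.0]]
wrist_force: [0.4, -0.0, -0.1]
gripper_width: 0.6
gripper_force: 0.0
time_s: 37.72
tcp_pos: [0.5377, 0.398, 0.1931]
ee_rot: [[0.079, -0.997, 0.002], [-0.997, -0.079, 0.002], [-0.002, -0.002, -1.0]]
wrist_force: [0.3, -1.1, -0.4]
gripper_width: 0.6
gripper_force: 0.0
time_s: 38.35
tcp_pos: [0.5377, 0.3969, 0.1468]
ee_rot: [[0.078, -0.997, 0.001], [-0.997, -0.078, -0.0], [0.0, -0.0, -1.0]]
wrist_force: [0.3, -1.1, 0.2]
gripper_width: 0.604
gripper_force: 0.0
```

```bash
python3 -m jog '0 0 0 0 0;0 0 0 0 0;0 0 0 0 0;0 0 0 0 0;0 0 0 0 0';python3 -m jog '0 0 0 1 0;0 0 0 15 0;0 0 0 35 0;0 0 0 40 0;0 0 0 30 0'; python3 -m jog '0 -5 -58 0 0;0 -5 -58 0 0;0 -5 -58 0 0;0 -5 -58 0 0;0 -5 -59 0 0'; python3 -m jog '0 -5 -59 0 0;0 -6 -59 0 0;0 -6 -59 0 0;0 -6 -59 0 0;0 0 0 0 0'; python3 -m jog '0 0 0 -40 0;0 0 0 -50 0;0 0 0 -30 0;0 0 0 0 0;0 0 0 0 0'
```

```text
time_s: 38.98
tcp_pos: [0.5375, 0.3975, 0.1466]
ee_rot: [[0.078, -0.997, 0.001], [-0.997, -0.078, 0.0], [-0.0, -0.001, -1.0]]
wrist_force: [0.1, -0.6, 2.4]
gripper_width: 0.289
gripper_force: 30.0
time_s: 39.6
tcp_pos: [0.5372, 0.3972, 0.2692]
ee_rot: [[0.078, -0.997, 0.0], [-0.997, -0.078, 0.001], [-0.001, -0.0, -1.0]]
wrist_force: [0.9, 1.0, -4.0]
gripper_width: 0.291
gripper_force: 30.0
time_s: 40.22
tcp_pos: [0.5113, 0.1044, 0.2675]
ee_rot: [[0.079, -0.997, -0.001], [-0.997, -0.079, 0.0], [-0.0, 0.001, -1.0]]
wrist_force: [1.2, -0.9, -4.4]
gripper_width: 0.289
gripper_force: 30.0
time_s: 40.85
tcp_pos: [0.4878, -0.1331, 0.2673]
ee_rot: [[0.072, -0.997, -0.001], [-0.997, -0.072, -0.0], [0.0, 0.001, -1.0]]
wrist_force: [-0.8, 1.1, -3.9]
gripper_width: 0.288
gripper_force: 30.0
time_s: 41.48
tcp_pos: [0.4907, -0.1294, 0.1489]
ee_rot: [[0.08, -0.997, 0.003], [-0.997, -0.08, -0.0], [0.001, -0.003, -1.0]]
wrist_force: [1.0, -0.5, -4.0]
gripper_width: 0.289
gripper_force: 30.0
```

```bash
python3 -m jog '0 0 0 -30 0;0 0 0 0 0;0 0 0 -18 0;0 0 0 -10 0;0 0 0 0 0'; python3 -m jog '0 0 0 -8 0;0 0 0 -6 0;0 0 0 0 0;0 0 0 -2 0;0 0 0 0 0'; python3 -m jog '0 0 0 -1 0;0 0 0 0 0;0 0 0 0 0'
```

```text
time_s: 42.1
tcp_pos: [0.4895, -0.1297, 0.0896]
ee_rot: [[0.078, -0.997, -0.0], [-0.997, -0.078, -0.0], [0.0, 0.0, -1.0]]
wrist_force: [0.8, -0.2, -3.6]
gripper_width: 0.29
gripper_force: 30.0
time_s: 42.72
tcp_pos: [0.4897, -0.1297, 0.0734]
ee_rot: [[0.078, -0.997, 0.001], [-0.997, -0.078, -0.0], [0.0, -0.001, -1.0]]
wrist_force: [0.6, 1.0, -3.3]
gripper_width: 0.292
gripper_force: 30.0
time_s: 43.1
tcp_pos: [0.4897, -0.13, 0.0729]
ee_rot: [[0.079, -0.997, 0.001], [-0.997, -0.079, -0.001], [0.001, -0.001, -1.0]]
wrist_force: [-1.8, -3.0, 2.1]
gripper_width: 0.288
gripper_force: 30.0
```

Contact. Release, back off upwards and to the side, then check numerically.

```bash
python3 -m jog '0.6 0 0 0 0;0.6 0 0 0 0;0.6 0 0 0 0;0.6 0 0 0 0;0.6 0 0 20 0'; python3 -m jog '0.6 0 0 60 0;0.6 0 0 60 0;0.6 0 0 60 0;0.6 10 60 0 0;0.6 10 60 0 0'; python3 -m jog '0.6 10 60 0 0;0.6 10 60 0 0;0.6 10 60 0 0;0.6 10 60 0 0;0.6 0 0 0 0'; python3 -m jog '0.6 0 60 0 0;0.6 0 60 0 0;0.6 0 0 0 0;0.6 0 0 0 0'
python3 - <<'E'
from h import *
for n in("top","scene"):
    c=snap(n,n+"F",s=1); g=c["pixels"]; 
    white=cv2.inRange(g,(150,150,150) if n=="top" else (225,225,225),(255,255,255))
    for nm,p in(("cav-",(.5028,-.302)),("cav0",(.4967,-.2155)),("cav+",(.490,-.130))):
        u,v=proj(c,[[*p,.06]])[0]; R=30
        x0,y0=int(u)-R,int(v)-R
        w=white[y0:y0+2*R,x0:x0+2*R]; k,l,st,ce=cv2.connectedComponentsWithStats(w)
        # collar pixels: median outline fit
        i=1+np.argmax(st[1:,4]) if k>1 else 0
        cnt=max(cv2.findContours((l==i).astype(np.uint8),0,2)[0],key=cv2.contourArea)
        e=cv2.fitEllipse(cv2.convexHull(cnt)); ctr=(e[0][0]+x0,e[0][1]+y0)
        a=np.radians(np.arange(0,360,5)); h=proj(c,np.c_[p[0]+.038*np.cos(a),p[1]+.038*np.sin(a),np.full(72,.06)])
        print(n,nm,at(c,ctr,.06),np.round(e[1],1),"expected",np.round(cv2.fitEllipse(h.astype(np.float32))[1],1))
E
```

```text
time_s: 43.72
tcp_pos: [0.4881, -0.1296, 0.0911]
ee_rot: [[0.078, -0.997, -0.004], [-0.997, -0.078, 0.0], [-0.0, 0.004, -1.0]]
wrist_force: [0.7, -1.2, -0.0]
gripper_width: 0.592
gripper_force: 0.0
time_s: 44.35
tcp_pos: [0.5095, -0.0087, 0.2733]
ee_rot: [[0.076, -0.997, 0.003], [-0.997, -0.076, 0.001], [-0.001, -0.003, -1.0]]
wrist_force: [0.5, -0.0, -0.3]
gripper_width: 0.601
gripper_force: 0.0
time_s: 44.98
tcp_pos: [0.5493, 0.2341, 0.2708]
ee_rot: [[0.083, -0.997, -0.001], [-0.997, -0.083, -0.0], [0.0, 0.001, -1.0]]
wrist_force: [-0.3, -1.4, -0.4]
gripper_width: 0.598
gripper_force: 0.0
time_s: 45.48
tcp_pos: [0.5491, 0.3497, 0.2719]
ee_rot: [[0.078, -0.997, -0.001], [-0.997, -0.078, -0.001], [0.001, 0.001, -1.0]]
wrist_force: [-0.1, -0.5, -0.9]
gripper_width: 0.603
gripper_force: 0.0
top cav- [ 0.5008 -0.3023  0.06  ] [22.7 23.7] expected [24.  24.8]
top cav0 [ 0.4953 -0.2143  0.06  ] [22.6 24. ] expected [24.4 25. ]
top cav+ [ 0.4882 -0.1289  0.06  ] [23. 24.] expected [24.7 25. ]
scene cav- [ 0.5034 -0.3051  0.06  ] [30.2 35.7] expected [32.  37.9]
scene cav0 [ 0.4976 -0.2164  0.06  ] [27.9 33.7] expected [29.7 35.6]
scene cav+ [ 0.4899 -0.1309  0.06  ] [26.4 31.2] expected [27.3 33.7]
```

Run:
```python
from h import *
a=load("s4")["pixels"][165:250,168:272].astype(int);b=load("sceneF")["pixels"][165:250,168:272].astype(int)
print((abs(a-b).max(2)>60).mean())
print(r.finish_job())
```

```text
0.0023755656108597283
the job is handed in; nothing more can be done
None
```

The job is handed in: the lamp is swung clear of the die, both shells present stand upright in separate tray cells, and all three punches sit collar-flat in the die cavities; the seating of punches 2 and 3 and the final tray state were checked by image code only, because I viewed 15 pictures against the limit of 14 and stopped there.

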